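Load the rubber mould and hold the index plunger back for the shot

ROBOT

A 6-joint arm with a two-finger parallel gripper is mounted at the origin on a cart in front of the work surface, level with it; the furniture and walls round the work are solid. World frame = base frame: x ahead of the robot, y to its left, z up, the work surface at z = 0. Lengths are in m, angles in rad, forces in N, time in s.
With the tool pointing down it reaches from about 0.3 to 0.775 m from the base axis. Payload 14.6 kg.
Tool frame: the origin (TCP) lies midway between the tips of the shut fingers; the grasp point (between the pads) lies 19 mm behind it (ctrl.tcp_to_grasp is the distance from the TCP to the grasp point, in m); x points along the fingers, y is the direction in which the jaws open and shut, and the axes are right-handed (so a half turn about x gives the same grasp; the last joint's range is limited). The gripper opens to 94 mm and grips with 3 to 60 N. Pads are 16 mm wide; open, the fingers measure 119 mm over their backs; the gripper's body (75 mm by 177 mm) begins 78 mm behind the grasp point.
Start: joints at [-1.208, 0.3, 1.521, -0, 1.321, -0.067], TCP at [0.229, -0.5, 0.205] pointing down, gripper open.
Joint ranges: [-3.03, 3.03], [-0.79, 2.21], [0.23, 2.52], [-1.04, 4.18], [0, 3.07], [-2.55, 2.55]. Speed limits (rad/s): [2.22, 2.22, 2.57, 3.14, 3.14, 3.14].

INTERFACE

Orientations are given as [roll, pitch, yaw] about the fixed x, y, z axes, in that order (R = Rz(yaw) Ry(pitch) Rx(roll)).
In Python, from station import ctrl gives the robot as it stands.
- The arm moves only by the tool jog_arm, never from a script. Its argument "rows" is one flat list of numbers, 7 for each row, row after row: the shift along the world's x, y, z in m, then the turn, a rotation vector about the world's x, y, z in degrees, then the closure, from 0 (fully open) to 1 (shut). A call has 1 to 8 rows; each row shifts and turns the commanded pose from where the row before left it; what a row does not reach is not made up. A row lasts 1/12 s, in which the tool goes at most 41.7 mm and 7.16 degrees, less where a joint would pass 70% of its speed; a pose out of reach is approached as far as the arm can. A call with a gripper value outside its range is refused whole. The fingers move at their own pace and stop on an object; "squeeze" is the grip in N (left out, the last holds). Time passes only in rows, so rows that do not move let the fingers close. It gives the time, the measured TCP pose, the force and the opening at its end, in the units of the state.
- ctrl.get_obs(): the state, without advancing time (a new reading comes with each control period).
- ctrl.camera(name): name is "scene" or "top" or "wrist"; returns (picture, depth): 400x640x3 uint8, red, green, blue; 400x640 float32, m along the optical axis (not along the pixel's ray), 0 where there is no reading.
- ctrl.camera_model(name): a dict with "K" (3x3 intrinsics, pixels), "dist" ([k1, k2, p1, p2, k3] as OpenCV has them; the pictures are not rectified), "extrinsics" (4x4, takes a point from camera to world coordinates). Camera axes: x right, y down, z forward; pixel columns grow to the right and rows downward; lengths in m; the calibration is good to about 2 mm. A picture is of the moment at which its call begins: read the wrist's pose just before it. camera_model takes no time and is no camera call; for the wrist camera it gives the pose at the moment of the call.
- ctrl.hand_in(): hands the job in, once; it reports no verdict.
The state is a dict: "time_s": time; "qpos": joint angles; "joint_vel": joint speeds; "tau": joint torques, N m; "ee_pos": TCP position; "eef_rot": TCP orientation; "force": force on the tool from outside, world axes, zero at the start; "moment": the same for the moment, N m; "grip_width": finger opening in m.
Only numpy, scipy, OpenCV 4.12 (cv2) and the standard library are available. Lean on these libraries where they do the work, as an engineer would, in place of code of your own. Each camera call takes 0.05 s, during which the arm holds its last target.

TASK

Set the single pink rubber mould flat in the carriage nest of the small bench wax injector while the carriage is still latched, with its sprue mouth towards the brass nozzle, and let go of it. Then pull the red knob of the sprung index plunger right up and keep it held up, so that the carriage runs forward and its spring presses the mould on the nozzle; finish while still holding the plunger fully back, because the shot is made like that. Leave the talc pot, the opened mould half and the tweezers alone.

Things in the scene. Friction and masses are not known exactly. Their poses are not given: they have to be found in the camera images.
- mould: The work piece: loose closed rubber mould, pink, 64 x 47 x 23 mm (x, y, z), 0.06 to 0.11 kg, lying alone on the bench cover left of the injector (not those in the stack or rows). Origin: centre of its underside; z up. Sprue mouth in the middle of the short side at its -x end. Grasp across the 47 mm (y) sides. In the nest its -x axis points along the injector's -y (its yaw = injector yaw + 90 deg).
- sprue_mouth (a point): Centre of the mould's sprue mouth, a small dark hole in the short -x side, 11 mm above the underside; axes as the mould's.
- injector: Small bench wax injector, fixed: aluminium base 141 x 228 mm, mould carriage on two rods, brass nozzle, white pot with steel lid (109 mm high) at its -y end. Origin: underside of the base, 2 mm above the bench; x away from the robot, y left, z up, yawed up to 15 deg. In this frame, mm: nest centre (0, 50) when latched, plunger axis (-64, 30), nozzle tip (0, -11.5).
- nest (a point): Centre of the nest floor on the carriage, 28 mm above the injector's origin, same axes; the mould's origin goes here. Black fences 7 mm high: corners 53 mm apart across x, open for fingers from y -16 to +18 mm on both sides; back fence at y +34 mm; front (-y) open to the nozzle. 25 mm beside the mould are free; past that, at -x, bracket (top 48 mm above the injector's origin) and plunger (98 mm).
- carriage (a joint): Travel of the carriage from the latched loading position towards the nozzle (injector -y), m: 0 latched (about 1 mm of play), about 0.030 when a mould in the nest meets the nozzle, 0.035 end stop. A damped spring pushes it forward with 5 N at the start and 4 N at the nozzle; it runs in about half a second as soon as the pin is out of the hole.
- seat_hole (a point): Seat hole of the plunger: centre of its upper rim, a hole of 9 mm in the steel flange of the carriage (8 mm thick); it moves with the carriage.
- plunger (a joint): Lift of the index plunger, m: 0 with the pin seated in the flange, 0.016 at its upper stop (fully back). Slides straight up only. The pin (7 mm) leaves the hole after 8 mm. Its spring pulls it down with 4 N when seated, 10 N at the stop, and snaps it down when let go.
- pull_knob: Red plastic pull knob on top of the plunger: a barrel of 22 mm diameter and 22 mm height under a cap of 28 mm diameter, 30 mm high in all. Origin: centre of its underside. Below it are 14 mm of threaded housing of 15 mm diameter, then a nut of 21 mm diameter, 6 mm high, on the bracket. It moves with the plunger. It swivels freely on the plunger.
- plunger_grip (a point): Point on the axis of the pull knob to grip it, 12 mm above the knob's underside (80 mm above the injector's origin when seated), below the cap.
- nozzle: Brass nozzle, a cone pointing along the injector's +y at the carriage, fixed. Origin: at its root, 18.6 mm behind the tip, 39 mm above the injector's origin.
- nozzle_tip (a point): Tip of the nozzle (6 mm across), the same height as the sprue mouth of a mould in the nest.
- talc: Bystander: grey round talc pot, 71 mm wide, 45 mm high, behind the mould. Origin: centre of its underside.
- half_mould: Bystander: opened mould half, 86 x 66 x 24 mm, cream below and dark pink above, beyond the pot end of the injector. Origin: centre of its underside.
- tweezers: Bystander: steel tweezers 122 mm long on the front edge of the bench cover. Origin: centre of the underside.

How it is judged:
On the way, in this order (a step that is already met when the one before it is completed fails the run):
1. the mould stands flat in the nest, sprue mouth towards the nozzle, released, with the carriage still latched (x of mould in the frame of nest between -0.0045 and 0.0045 m and y of mould in the frame of nest between -0.008 and 0.0045 m and z of mould in the frame of nest between -0.002 and 0.003 m and angle between mould's own z axis and vertical below 0.08 rad and y of sprue_mouth in the frame of nest below -0.025 m and value of joint each of carriage, plunger below 0.004 m and contact force between the fingers and mould below 0.05 N), for 0.2 s.
2. the plunger is pulled right back (value of joint plunger above 0.0135 m), for 0.2 s.
At the end, for the whole second after the job is handed in: The fingers hold the plunger at least 13.5 mm up (of 16), the carriage is at least 24 mm forward, the mould stands flat in the nest (4.5 mm sideways, 8 mm forward), pressed on the nozzle with over 1 N, sprue mouth within 7 mm of its tip, at rest, untouched by the arm (value of joint plunger above 0.0135 m and contact force between the fingers and pull_knob above 2 N and value of joint carriage above 0.024 m and contact force between mould and nozzle above 1 N and distance between sprue_mouth and nozzle_tip below 0.007 m and x of mould in the frame of nest between -0.0045 and 0.0045 m and y of mould in the frame of nest between -0.008 and 0.0045 m and z of mould in the frame of nest between -0.002 and 0.003 m and angle between mould's own z axis and vertical below 0.08 rad and contact force between the arm and mould below 0.1 N and linear speed of mould below 0.01 m/s); the arm keeps its last pose, push and grip.
It fails at once if the talc pot is pushed more than 20 mm or tipped (distance of talc from where it was at the start of the episode above 0.02 m or angle between talc's own z axis and vertical above 0.4 rad).
It fails at once if the opened mould half is pushed more than 20 mm or tipped (distance of half_mould from where it was at the start of the episode above 0.02 m or angle between half_mould's own z axis and vertical above 0.4 rad).
It fails at once if the pair of tweezers is pushed more than 20 mm or tipped (distance of tweezers from where it was at the start of the episode above 0.02 m or angle between tweezers's own z axis and vertical above 0.4 rad).
It also fails if it takes over 45 s, if anything falls off the work surface, if the arm or the gripper's body presses on something with over 40 N, if the wrist force passes 120 N, or if a joint passes its speed limit or range.

## Working session

There is one attempt and no reset: what is moved stays moved. The work goes in short steps, Python scripts to look and compute and a tool call to move; the robot and the scene stay as the last step left them, time stands still between calls to the robot, and variables do not carry over. Pictures are saved under pics/ and viewed, and the job is handed in when it is done.

Besides the shell and the picture viewer there is one more tool, called after "Call:" as name(argument=value, ...), one argument or row to a line, values as JSON. jog_arm: Moves the arm, as the interface text tells. Its arguments: {"type":"object","properties":{"rows":{"type":"array"},"squeeze":{"type":"number"}},"required":["rows"]}

```bash
ls; mkdir -p pics; python3 - <<'E'
from station import ctrl
import cv2,numpy as np
print(ctrl.get_obs(), ctrl.tcp_to_grasp)
for n in ["scene","top"]:
    p,d=ctrl.camera(n); cv2.imwrite(f"pics/{n}0.png",p[:,:,::-1]); np.savez(f"pics/{n}0.npz",p=p,d=d)
    m=ctrl.camera_model(n); print(n,m); np.save(f"pics/{n}_m.npy",m,allow_pickle=True)
E
```

```text
pics
{'time_s': 0.0, 'qpos': array([-1.20761127e+00,  3.00459945e-01,  1.52158256e+00, -2.18230408e-05,
        1.32069045e+00, -6.65971644e-02]), 'joint_vel': array([-0.00150312, -0.00042448, -0.00034455,  0.00049341,  0.00015303,
       -0.00066932]), 'tau': array([-8.58035892e-04, -5.31804764e+01, -3.52736521e+01,  7.07848719e-02,
        2.43876205e-02, -7.96730183e-05]), 'ee_pos': array([ 0.22907053, -0.49973914,  0.20489182]), 'eef_rot': array([-1.61885843,  1.56965583,  1.95252186]), 'force': array([-0.04420359, -0.51613847,  0.8483856 ]), 'moment': array([ 0.00409242,  0.0061204 , -0.00168195]), 'grip_width': 0.09415895363521366} 0.0188
scene {'K': array([[448.10766386,   0.        , 323.7530264 ],
       [  0.        , 448.10766386, 202.64253562],
       [  0.        ,   0.        ,   1.        ]]), 'dist': array([0.03096773, 0.        , 0.        , 0.        , 0.        ]), 'extrinsics': array([[ 0.73627732, -0.35172095,  0.57809003, -0.11268541],
       [-0.67664797, -0.39098118,  0.62392406, -1.02365727],
       [ 0.00657516, -0.85054458, -0.52586184,  0.60227745],
       [ 0.        ,  0.        ,  0.        ,  1.        ]])}
top {'K': array([[378.47659395,   0.        , 316.56873033],
       [  0.        , 378.47659395, 199.33181271],
       [  0.        ,   0.        ,   1.        ]]), 'dist': array([-0.03410162,  0.        ,  0.        ,  0.        ,  0.        ]), 'extrinsics': array([[-0.00608792, -0.99214788,  0.12492202,  0.33785604],
       [-0.99972481,  0.00886885,  0.02171731, -0.41468491],
       [-0.0226547 , -0.12475543, -0.99192885,  0.98752747],
       [ 0.        ,  0.        ,  0.        ,  1.        ]])}
```

View pics/scene0.png

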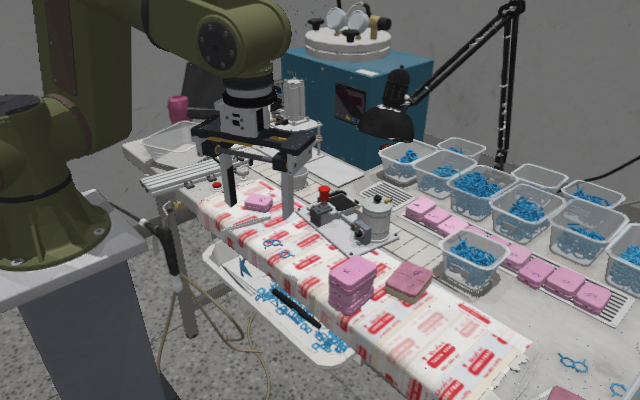

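View pics/top0.png

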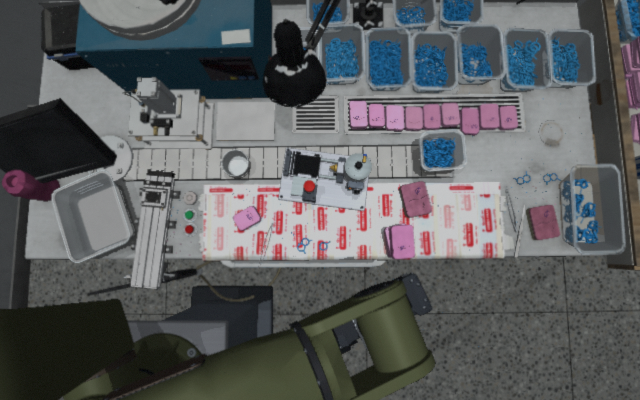

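```bash
cat > h.py <<'E'
import cv2,numpy as np
def ray(m,px):
    px=np.asarray(px,float).reshape(-1,1,2)
    u=cv2.undistortPoints(px,m["K"],m["dist"]).reshape(-1,2)
    E=m["extrinsics"]; d=np.c_[u,np.ones(len(u))]@E[:3,:3].T
    return E[:3,3],d
def plane(m,px,z):
    o,d=ray(m,px); return o+d*((z-o[2])/d[:,2])[:,None]
def dep(m,px,D):
    o,d=ray(m,px); px=np.asarray(px).reshape(-1,2).astype(int)
    return o+d*D[px[:,1],px[:,0]][:,None]
def tri(m1,p1,m2,p2):
    o1,d1=ray(m1,p1);o2,d2=ray(m2,p2);d1=d1[0];d2=d2[0]
    s=np.linalg.lstsq(np.c_[d1,-d2],o2-o1,rcond=None)[0]
    a=o1+s[0]*d1;b=o2+s[1]*d2
    return (a+b)/2,np.linalg.norm(a-b)
def load(n,k="0"):
    z=np.load(f"pics/{n}{k}.npz"); return z["p"],z["d"]
def model(n): return np.load(f"pics/{n}_m.npy",allow_pickle=True).item()
E
python3 - <<'E'
from h import *
p,d=load("top");m=model("top")
im=cv2.resize(p[130:270,190:420],None,fx=3.4,fy=3.4,interpolation=cv2.INTER_CUBIC);cv2.imwrite("pics/topc.png",im[:,:,::-1])
print(dep(m,[[247,218],[310,186],[356,170],[236,162],[260,210],[270,250]],d).round(4))
p,d=load("scene");im=cv2.resize(p[150:320,190:440],None,fx=3.2,fy=3.2,interpolation=cv2.INTER_CUBIC);cv2.imwrite("pics/scec.png",im[:,:,::-1])
E
```

```text
[[ 0.4127 -0.2145  0.0223]
 [ 0.4824 -0.3797  0.0955]
 [ 0.5201 -0.49    0.0956]
 [ 0.5638 -0.1789  0.0054]
 [ 0.435  -0.2445  0.003 ]
 [ 0.3307 -0.2721  0.0053]]
```

View pics/topc.png

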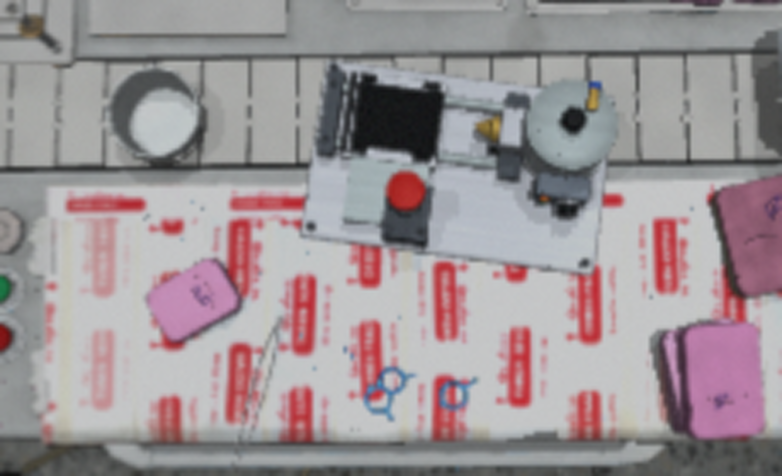

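View pics/scec.png

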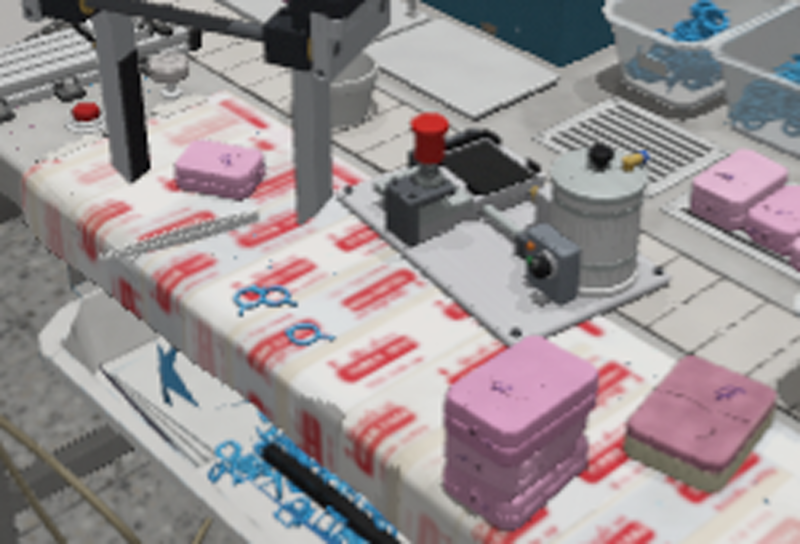

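```bash
python3 - <<'E'
from h import *
from station import ctrl
from scipy.spatial.transform import Rotation as R
m=ctrl.camera_model("wrist"); o=ctrl.get_obs()
Rt=R.from_euler('xyz',o["eef_rot"]).as_matrix();print(Rt.round(3))
E=m["extrinsics"];print(m["K"],m["dist"]);print((Rt.T@E[:3,:3]).round(3),Rt.T@(E[:3,3]-o["ee_pos"]))
m=model("top");p,d=load("top")
hsv=cv2.cvtColor(p,cv2.COLOR_RGB2HSV)
mask=cv2.inRange(hsv,(135,50,120),(170,255,255)); mask[:, :200]=0;mask[:,290:]=0;mask[:195]=0;mask[250:]=0
c=max(cv2.findContours(mask,0,2)[0],key=cv2.contourArea);b=cv2.boxPoints(cv2.minAreaRect(c))
w=plane(m,b,.024);print(b,w.round(4),w.mean(0),np.linalg.norm(np.diff(w,axis=0),axis=1))
E
```

```text
[[-0.     0.417 -0.909]
 [ 0.001 -0.909 -0.417]
 [-1.    -0.001 -0.   ]]
[[297.17034542   0.         324.55837171]
 [  0.         297.17034542 199.46085711]
 [  0.           0.           1.        ]] [-0.03796723  0.          0.          0.          0.        ]
[[ 0.    -0.262  0.965]
 [ 1.    -0.    -0.   ]
 [ 0.     0.965  0.262]] [-0.1796597  -0.00128723 -0.07682982]
[[231.33963 215.81131]
 [252.48112 204.06604]
 [260.92453 219.26416]
 [239.78304 231.00943]] [[ 0.4185 -0.1742  0.024 ]
 [ 0.4484 -0.2285  0.024 ]
 [ 0.409  -0.2508  0.024 ]
 [ 0.3794 -0.1968  0.024 ]] [ 0.41381592 -0.21256555  0.024     ] [0.06194302 0.04524085 0.06159163]
```

Call:
jog_arm(
  rows=[0.034, 0.02, -0.015, 0, 0, 0, 0, 0.033, 0.02, -0.015, 0, 0, 0, 0, 0.033, 0.02, -0.015, 0, 0, 0, 0, 0, 0, 0, 0, 0, 0, 0],
  squeeze=20,
)

```text
time_s: 0.43
ee_pos: [0.3322, -0.4362, 0.1576]
eef_rot: [-1.622, 1.566, 1.954]
force: [0.7, -0.2, -0.2]
grip_width: 0.0942
```

```bash
cat > snap.py <<'E'
import sys
from h import *
from station import ctrl
k=sys.argv[1]
m=ctrl.camera_model("wrist");p,d=ctrl.camera("wrist");cv2.imwrite(f"pics/wrist{k}.png",p[:,:,::-1]);np.savez(f"pics/wrist{k}.npz",p=p,d=d);np.save(f"pics/wrist{k}_m.npy",m,allow_pickle=True)
o=ctrl.get_obs();print(o["time_s"],o["ee_pos"].round(4),m["extrinsics"][:3,3].round(4))
E
python3 snap.py 1
```

```text
0.4833 [ 0.3305 -0.438   0.1589] [ 0.4017 -0.4035  0.3372]
```

View pics/wrist1.png

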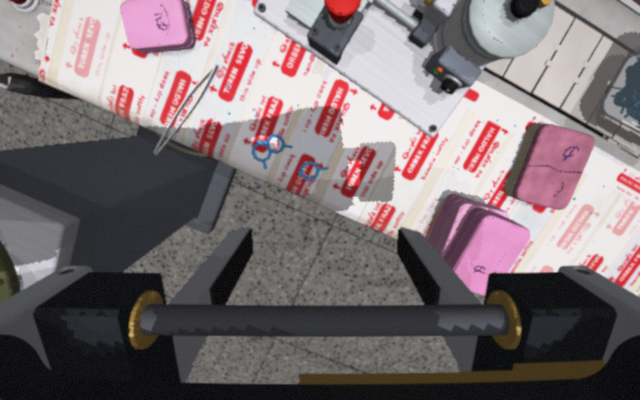

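```bash
python3 - <<'E'
import cv2
im=cv2.imread("pics/wrist1.png")[0:70,100:220];cv2.imwrite("pics/w1c.png",cv2.resize(im,None,fx=6,fy=6,interpolation=cv2.INTER_CUBIC))
E
```

```text
(no output)
```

View pics/w1c.png

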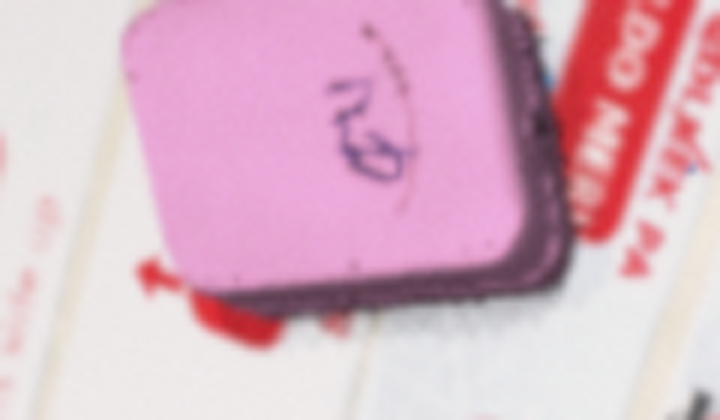

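Call:
jog_arm(
  rows=[0.01, 0.036, -0.01, 0, 0, 0, 0, 0.01, 0.036, -0.01, 0, 0, 0, 0, 0.01, 0.036, -0.01, 0, 0, 0, 0, 0, 0, 0, 0, 0, 0, 0, 0, 0, 0, 0, 0, 0, 0],
)

```text
time_s: 0.9
ee_pos: [0.3587, -0.3317, 0.1309]
eef_rot: [0.145, 1.571, -2.565]
force: [0.2, -0.2, 0.6]
grip_width: 0.0938
```

```bash
python3 snap.py 2
```

```text
0.95 [ 0.3587 -0.3328  0.1312] [ 0.428  -0.2984  0.3105]
```

View pics/wrist2.png

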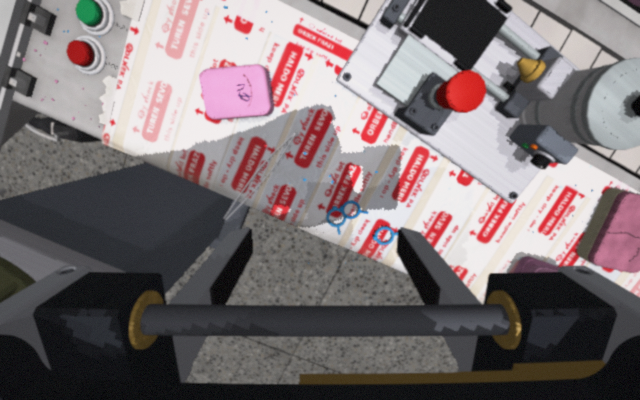

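```bash
python3 - <<'E'
import cv2
im=cv2.imread("pics/wrist2.png")[50:130,185:295];cv2.imwrite("pics/w2c.png",cv2.resize(im,None,fx=7,fy=7,interpolation=cv2.INTER_CUBIC))
E
```

```text
(no output)
```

View pics/w2c.png

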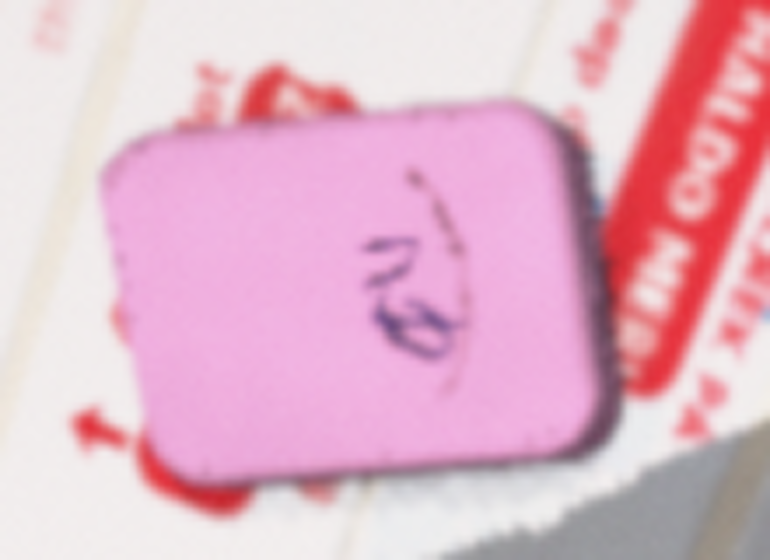

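Call:
jog_arm(
  rows=[0.001, 0.014, 0, 0, 0, 6.8, 0, 0.001, 0.014, 0, 0, 0, 6.8, 0, 0.001, 0.014, 0, 0, 0, 6.8, 0, 0.001, 0.014, 0, 0, 0, 6.8, 0, 0.001, 0.014, 0, 0, 0, 6.8, 0, 0.001, 0.014, 0, 0, 0, 6.8, 0, 0.001, 0.014, 0, 0, 0, 6.8, 0, 0.001, 0.014, 0, 0, 0, 6.8, 0],
)

```text
time_s: 1.62
ee_pos: [0.3667, -0.2212, 0.1312]
eef_rot: [0.976, 1.57, -0.783]
force: [0.5, -0.1, -1.0]
grip_width: 0.094
```

Call:
jog_arm(
  rows=[0.001, 0.014, 0, 0, 0, 6.6, 0, 0.001, 0.014, 0, 0, 0, 6.6, 0, 0.001, 0.014, -0.01, 0, 0, 6.7, 0, 0.001, 0.014, -0.01, 0, 0, 6.7, 0, 0, 0.014, 0, 0, 0, 6.7, 0, 0, 0, 0, 0, 0, 6.7, 0, 0, 0, 0, 0, 0, 0, 0, 0, 0, 0, 0, 0, 0, 0],
)

```text
time_s: 2.28
ee_pos: [0.371, -0.1514, 0.1111]
eef_rot: [0.485, 1.57, -0.584]
force: [-0.3, 0.1, -0.6]
grip_width: 0.0936
```

```bash
python3 snap.py 3; python3 - <<'E'
from station import ctrl;print(ctrl.get_obs()["qpos"])
import cv2
E
```

```text
2.3333 [ 0.371  -0.1513  0.111 ] [ 0.3339 -0.0829  0.2907]
[-4.78683903e-01  8.01116780e-02  2.02306995e+00 -1.21079677e-04
  1.03754774e+00 -9.79659338e-01]
```

View pics/wrist3.png

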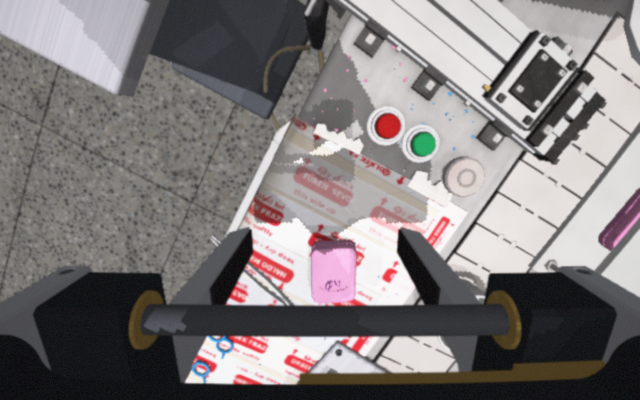

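```bash
python3 - <<'E'
import cv2
im=cv2.imread("pics/wrist3.png")[225:310,295:375];cv2.imwrite("pics/w3c.png",cv2.resize(im,None,fx=7,fy=7,interpolation=cv2.INTER_CUBIC))
E
```

```text
(no output)
```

View pics/w3c.png

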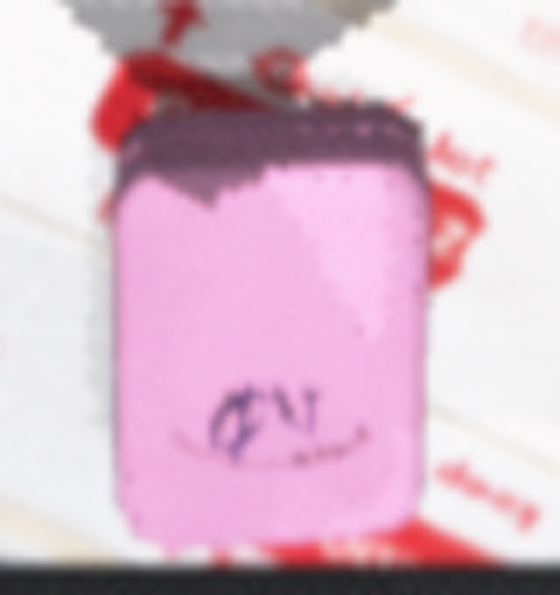

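```bash
python3 - <<'E'
import cv2,numpy as np
a=cv2.imread("pics/wrist1.png")[0:55,165:215];b=cv2.imread("pics/wrist3.png")[230:265,300:365]
f=lambda x:cv2.resize(np.clip(x.astype(float)*2.2,0,255).astype(np.uint8),(400,int(400*x.shape[0]/x.shape[1])),interpolation=cv2.INTER_CUBIC)
a,b=f(a),f(b);h=max(a.shape[0],b.shape[0]);o=np.zeros((h,800,3),np.uint8);o[:a.shape[0],:400]=a;o[:b.shape[0],400:]=b
cv2.imwrite("pics/ab.png",o)
E
```

```text
(no output)
```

View pics/ab.png

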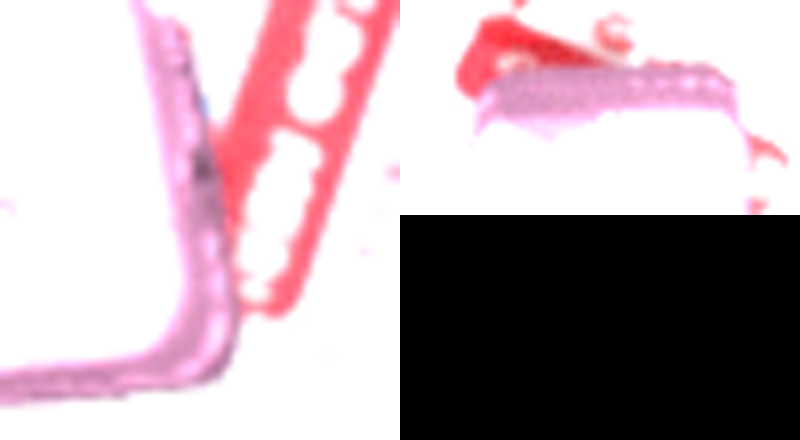

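```bash
cat > mould.py <<'E'
from h import *
import sys
def mould(p,m,roi,z=.0245,vmin=200):
    x0,x1,y0,y1=roi
    hsv=cv2.cvtColor(p,cv2.COLOR_RGB2HSV)
    k=cv2.inRange(hsv,(140,40,vmin),(168,140,255));q=np.zeros_like(k);q[y0:y1,x0:x1]=k[y0:y1,x0:x1]
    c=max(cv2.findContours(q,0,1)[0],key=cv2.contourArea)
    w=plane(m,c.reshape(-1,2),z)[:,:2]
    r=cv2.minAreaRect((w*1000).astype(np.float32)); return r
if __name__=="__main__":
    p,_=load("top");print(mould(p,model("top"),(200,290,195,250),vmin=150))
    for k,roi in (("1",(100,215,0,70)),("2",(185,295,50,130)),("3",(295,375,225,308))):
        p,d=load("wrist",k);m=np.load(f"pics/wrist{k}_m.npy",allow_pickle=True).item()
        for z in (.0225,.0265):print(k,z,mould(p,m,roi,z))
        x=(roi[0]+roi[1])//2;y=(roi[2]+roi[3])//2; print(dep(m,[[x,y]],d))
    p,d=load("wrist","2");m=np.load("pics/wrist2_m.npy",allow_pickle=True).item()
    hsv=cv2.cvtColor(p,cv2.COLOR_RGB2HSV);k=cv2.inRange(hsv,(0,180,120),(8,255,255))|cv2.inRange(hsv,(172,180,120),(180,255,255));k[:60]=0;k[130:]=0;k[:,:430]=0;k[:,500:]=0
    c=max(cv2.findContours(k,0,1)[0],key=cv2.contourArea);print(cv2.minEnclosingCircle(c))
    print(dep(m,[[463,90],[410,60],[430,100],[450,20]],d))
E
python3 mould.py
```

```text
((413.7035827636719, -212.32870483398438), (43.227359771728516, 60.47012710571289), 27.88036346435547)
1 0.0225 ((415.4632263183594, -211.8454132080078), (43.2112922668457, 61.52421951293945), 29.085769653320312)
1 0.0265 ((415.2878723144531, -214.28099060058594), (42.66209411621094, 60.74227523803711), 29.08575439453125)
[[ 0.40560174 -0.22155078  0.02620711]]
2 0.0225 ((415.8229675292969, -212.3426055908203), (44.39380645751953, 61.44972229003906), 29.12681007385254)
2 0.0265 ((415.991455078125, -213.53738403320312), (43.77722930908203, 60.596275329589844), 29.126842498779297)
[[ 0.41915705 -0.2174446   0.02494321]]
3 0.0225 ((415.93988037109375, -214.0164031982422), (44.504302978515625, 62.6802978515625), 30.394214630126953)
3 0.0265 ((414.7167663574219, -212.061279296875), (43.84053039550781, 61.74540710449219), 30.394222259521484)
[[ 0.41138921 -0.20184279  0.02385787]]
((464.17852783203125, 90.54551696777344), 21.10376739501953)
[[ 0.48457767 -0.37502785  0.10042435]
 [ 0.50462913 -0.34499812  0.03161007]
 [ 0.47836969 -0.37090617  0.05446763]
 [ 0.54805181 -0.36111435  0.03030122]]
```

Call:
jog_arm(
  rows=[0.016, -0.034, 0.01, 0, 0, 0, 0, 0.016, -0.034, 0.01, 0, 0, 0, 0, 0.016, -0.034, 0.01, 0, 0, 0, 0, 0.016, -0.034, 0.01, 0, 0, 0, 0, 0.016, -0.034, 0.01, 0, 0, 0, 0, 0.016, -0.034, 0.01, 0, 0, 0, 0, 0.016, -0.034, 0, 0, 0, 0, 0, 0.016, -0.034, 0, 0, 0, 0, 0],
)

```text
time_s: 3.0
ee_pos: [0.4988, -0.4252, 0.1713]
eef_rot: [0.261, 1.569, -0.808]
force: [0.3, 0.7, 0.5]
grip_width: 0.0938
```

Call:
jog_arm(
  rows=[0, 0, 0, 0, 0, 0, 0, 0, 0, 0, 0, 0, 0, 0, 0, 0, 0, 0, 0, 0, 0],
)

```text
time_s: 3.25
ee_pos: [0.4981, -0.4224, 0.1702]
eef_rot: [-2.863, 1.57, 2.353]
force: [-0.9, -0.2, 0.2]
grip_width: 0.0939
```

```bash
python3 snap.py 4
```

```text
3.3 [ 0.4983 -0.422   0.1708] [ 0.4611 -0.3542  0.3499]
```

View pics/wrist4.png

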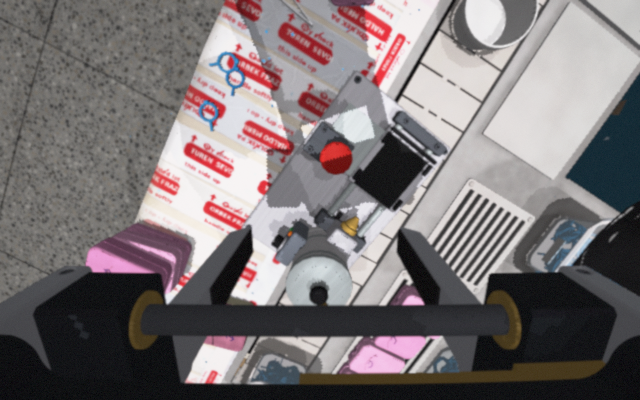

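```bash
python3 - <<'E'
import cv2
im=cv2.imread("pics/wrist4.png")[65:265,250:460];cv2.imwrite("pics/w4c.png",cv2.resize(im,None,fx=3,fy=3,interpolation=cv2.INTER_CUBIC))
E
```

```text
(no output)
```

View pics/w4c.png

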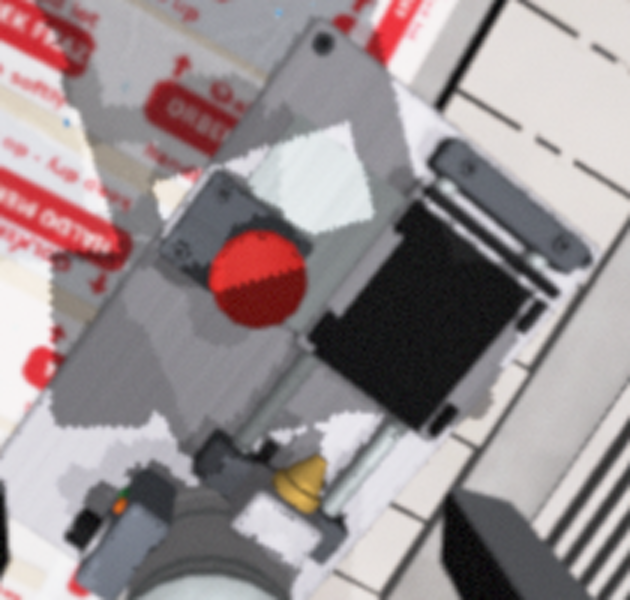

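```bash
cat > inj.py <<'E'
from h import *
def redc(k,roi):
    p,d=load("wrist",k);hsv=cv2.cvtColor(p,cv2.COLOR_RGB2HSV);q=cv2.inRange(hsv,(0,180,70),(8,255,255))|cv2.inRange(hsv,(172,180,70),(180,255,255))
    o=np.zeros_like(q);x0,x1,y0,y1=roi;o[y0:y1,x0:x1]=q[y0:y1,x0:x1]
    c=max(cv2.findContours(o,0,1)[0],key=cv2.contourArea);return cv2.fitEllipse(c)
W=lambda k:np.load(f"pics/wrist{k}_m.npy",allow_pickle=True).item()
e2=redc("2",(430,500,60,130));e4=redc("4",(315,360,135,178));print(e2,e4)
m2,m4=W(2),W(4)
print("knob tri",tri(m2,[e2[0]],m4,[e4[0]]),"planes",plane(m2,[e2[0]],.1),plane(m4,[e4[0]],.1))
p,d=load("wrist","4")
hsv=cv2.cvtColor(p,cv2.COLOR_RGB2HSV)
q=cv2.inRange(hsv,(0,0,0),(180,255,38));o=np.zeros_like(q);o[125:215,350:445]=q[125:215,350:445]
o=cv2.morphologyEx(o,cv2.MORPH_OPEN,np.ones((3,3)))
c=max(cv2.findContours(o,0,1)[0],key=cv2.contourArea)
print("area",cv2.contourArea(c)); 
# floor: larger opening removes fences
f=cv2.morphologyEx(o,cv2.MORPH_OPEN,np.ones((25,25)))
w=plane(m4,c.reshape(-1,2),.03)[:,:2]*1000;print(cv2.minAreaRect(w.astype(np.float32)))
vis=p.copy();cv2.drawContours(vis,[c],-1,(0,255,0),1)
cv2.imwrite("pics/v4.png",cv2.resize(vis[65:265,250:460],None,fx=3,fy=3,interpolation=0)[:,:,::-1])
y=cv2.inRange(hsv,(15,110,60),(32,255,255));oo=np.zeros_like(y);oo[210:240,335:365]=y[210:240,335:365];ys,xs=np.nonzero(oo);w=plane(m4,np.c_[xs,ys],.041);
i=w[:,1].argmax();print("tip-ish",w[w[:,1]>w[i,1]-.002].mean(0), len(xs))
print("depth floor",dep(m4,[[392,170],[380,180],[400,160]],d)[:,2])
pts={"frontL":(250+310/3,65+342/3),"frontR":(250+425/3,65+432/3),"backL":(250+405/3,65+212/3),"backR":(250+540/3,65+305/3)}
for n,x in pts.items():print(n,plane(m4,[x],.031)[0]*1000)
print("base screw",plane(m4,[(250+322/3,65+43/3)],.014)*1000)
E
python3 inj.py
```

```text
((462.3544616699219, 91.21601867675781), (37.79221725463867, 46.65361404418945), 67.4807357788086) ((335.5025939941406, 157.18115234375), (29.98927116394043, 30.754724502563477), 17.366445541381836)
knob tri (array([ 0.48506101, -0.37731921,  0.0945235 ]), np.float64(0.0005135743691123178)) planes [[ 0.48382669 -0.37518686  0.1       ]] [[ 0.48433463 -0.37695763  0.1       ]]
area 2528.0
((548.6068115234375, -368.7275085449219), (63.618553161621094, 54.1472053527832), 81.67637634277344)
tip-ish [ 0.54198416 -0.42984891  0.041     ] 214
depth floor [0.03038199 0.03063552 0.03213334]
frontL [ 519.48118661 -394.55842005   31.        ]
frontR [ 574.58059666 -403.34309423   31.        ]
backL [ 525.31192698 -338.22013603   31.        ]
backR [ 585.59232167 -342.47475583   31.        ]
base screw [[ 472.05636479 -301.45858438   14.        ]]
```

View pics/v4.png

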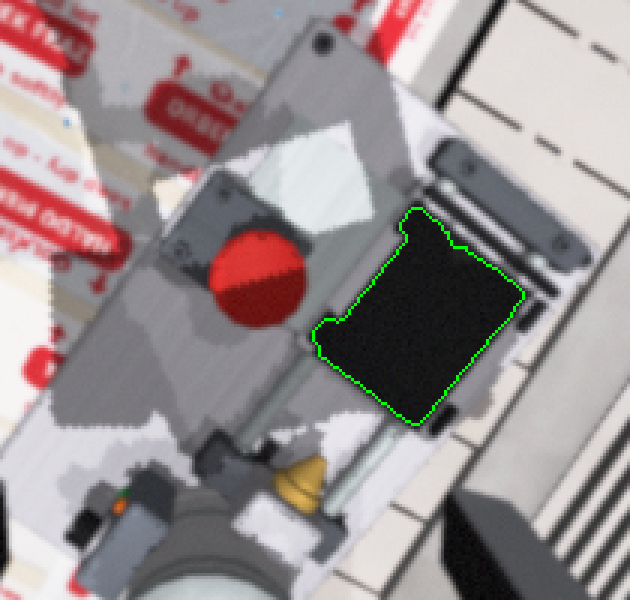

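```bash
cat >> inj.py <<'E'
print("-----")
pts=c.reshape(-1,2).astype(float)
def seg(a,b,z,tol=1.5):
    a=np.array(a,float)/3+[250,65];b=np.array(b,float)/3+[250,65];t=(b-a)/np.linalg.norm(b-a);n=np.array([-t[1],t[0]])
    s=(pts-a)@t;k=(abs((pts-a)@n)<tol)&(s>0)&(s<np.linalg.norm(b-a))
    w=plane(m4,pts[k],z)[:,:2]*1000;v=cv2.fitLine(w.astype(np.float32),cv2.DIST_HUBER,0,.01,.01).ravel()
    return np.degrees(np.arctan2(v[1],v[0])),v[2:],k.sum()
print("right",seg((520,305),(430,415),.03));print("left",seg((400,245),(350,312),.03));print("front",seg((325,355),(410,420),.03));print("back",seg((465,250),(518,288),.03))
# base plate near edge & far edge: manual from top image
mt=model("top");pt,dt=load("top")
g=cv2.cvtColor(pt,cv2.COLOR_RGB2GRAY)
cr=lambda x,y:(190+x/3.4,130+y/3.4)
for n,a in (("tl",(338,63)),("bl",(302,235)),("br",(594,270))):print(n,plane(mt,[cr(*a)],.012)*1000)
print("knob top",plane(mt,[cr(407,190)],.1)*1000,"tip",plane(mt,[cr(477,127)],.041)*1000)
for n,a in (("nest tl",(362,82)),("nest tr",(443,92)),("nest br",(435,160)),("nest bl",(354,148))):print(n,plane(mt,[cr(*a)],.031)*1000)
E
python3 inj.py | sed -n '/-----/,$p'
```

```text
-----
right (np.float32(82.20754), array([ 575.3662, -368.4181], dtype=float32), np.int64(28))
left (np.float32(81.444786), array([ 527.7302 , -364.35175], dtype=float32), np.int64(22))
front (np.float32(-8.249107), array([ 546.97046, -400.1254 ], dtype=float32), np.int64(29))
back (np.float32(-4.357093), array([ 564.37854, -339.59277], dtype=float32), np.int64(17))
tl [[ 597.02257754 -322.18040944   12.        ]]
bl [[ 462.15419561 -294.96374541   12.        ]]
br [[ 433.35103997 -517.5716944    12.        ]]
knob top [[ 481.98021526 -379.14104777  100.        ]] tip [[ 538.83574325 -429.42679713   41.        ]]
nest tl [[ 576.87720145 -342.36666858   31.        ]]
nest tr [[ 568.35577369 -404.04445697   31.        ]]
nest br [[ 515.91150497 -397.61738422   31.        ]]
nest bl [[ 525.77766185 -336.34510903   31.        ]]
```

```bash
python3 - <<'E'
from h import *
from station import ctrl
from scipy.spatial.transform import Rotation as R
m=model("top");cr=lambda x,y:(190+x/3.4,130+y/3.4)
print(plane(m,[cr(284,318),cr(262,390),cr(240,455),cr(275,320)],.004).round(4))
W=np.load("pics/wrist1_m.npy",allow_pickle=True).item()
print(plane(W,[(217,67),(152,152),(185,120)],.004).round(4))
o=ctrl.get_obs();M=R.from_euler('xyz',o["eef_rot"]).as_matrix();print(o["ee_pos"],M.round(4),np.degrees(np.arctan2(M[1,1],M[0,1])))
print(o["qpos"])
E
```

```text
[[ 0.3991 -0.2805  0.004 ]
 [ 0.3444 -0.2641  0.004 ]
 [ 0.2955 -0.2478  0.004 ]
 [ 0.3977 -0.2736  0.004 ]]
[[ 0.4021 -0.277   0.004 ]
 [ 0.2871 -0.2394  0.004 ]
 [ 0.3364 -0.2631  0.004 ]]
[ 0.49827222 -0.42195098  0.17080308] [[-1.000e-04  8.753e-01  4.836e-01]
 [ 2.000e-04  4.836e-01 -8.753e-01]
 [-1.000e+00  0.000e+00 -2.000e-04]] 28.92044446735666
[-7.58762783e-01  5.58480321e-01  1.23684864e+00  7.06242138e-05
  1.34641433e+00 -1.26353548e+00]
```

Call:
jog_arm(
  rows=[-0.0104, 0.0261, -0.005, 0, 0, 0, 0.2, -0.0104, 0.0261, -0.005, 0, 0, 0, 0.2, -0.0104, 0.0261, -0.005, 0, 0, 0, 0.2, -0.0104, 0.0261, -0.011, 0, 0, 0, 0.2, -0.0104, 0.0261, -0.011, 0, 0, 0, 0.2, -0.0104, 0.0261, -0.011, 0, 0, 0, 0.2, -0.0104, 0.0261, -0.011, 0, 0, 0, 0.2, -0.0104, 0.0261, -0.011, 0, 0, 0.4, 0.2],
)

```text
time_s: 3.97
ee_pos: [0.4145, -0.2116, 0.101]
eef_rot: [0.527, 1.569, -0.531]
force: [1.6, -0.0, -0.5]
grip_width: 0.0755
```

Call:
jog_arm(
  rows=[0, 0, -0.01, 0, 0, 0, 0.2, 0, 0, -0.01, 0, 0, 0, 0.2, 0, 0, -0.01, 0, 0, 0, 0.2, 0, 0, 0, 0, 0, 0, 0.2, 0, 0, 0, 0, 0, 0, 0.2],
)

```text
time_s: 4.38
ee_pos: [0.4156, -0.2139, 0.0703]
eef_rot: [-2.652, 1.57, 2.573]
force: [0.0, -1.2, 0.4]
grip_width: 0.0749
```

```bash
python3 snap.py 5
```

```text
4.4333 [ 0.4157 -0.214   0.0707] [ 0.3779 -0.146   0.2501]
```

View pics/wrist5.png

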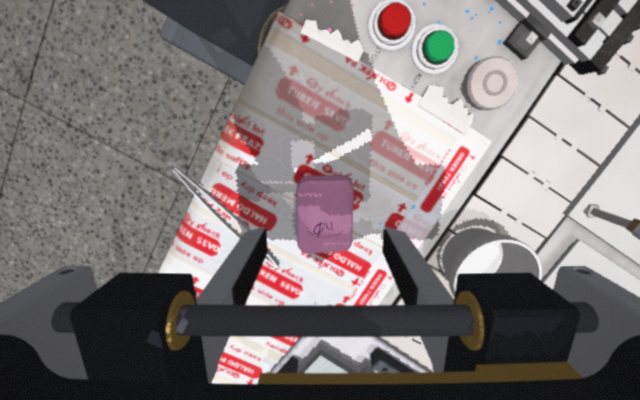

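Call:
jog_arm(
  rows=[0, 0, -0.02, 0, 0, 0, 0.2, 0, 0.001, -0.02, 0, 0, 0, 0.2, 0, 0, -0.014, 0, 0, 0, 0.2, 0, 0, -0.01, 0, 0, 0, 0.2, 0, 0, 0, 0, 0, 0, 0.2],
  squeeze=15,
)

```text
time_s: 4.85
ee_pos: [0.415, -0.2124, 0.0054]
eef_rot: [-2.627, 1.569, 2.598]
force: [-0.3, 0.4, -0.5]
grip_width: 0.0754
```

Call:
jog_arm(
  rows=[0, 0, 0, 0, 0, 0, 0.4, 0, 0, 0, 0, 0, 0, 0.6, 0, 0, 0, 0, 0, 0, 0.8, 0, 0, 0, 0, 0, 0, 0.8, 0, 0, 0, 0, 0, 0, 0.8, 0, 0, 0, 0, 0, 0, 0.8],
)

```text
time_s: 5.35
ee_pos: [0.4158, -0.2126, 0.0072]
eef_rot: [0.456, 1.57, -0.601]
force: [-1.7, 0.1, 6.9]
grip_width: 0.0465
```

Call:
jog_arm(
  rows=[0, 0, 0.005, 0, 0, 0, 0.8, 0, 0, 0.025, 0, 0, 0, 0.8, 0, 0, 0.03, 0, 0, 0, 0.8, 0.014, -0.016, 0.03, 0, 0, -6.3, 0.8, 0.025, -0.028, 0.02, 0, 0, -6.3, 0.8, 0.03, -0.034, 0, 0, 0, -6.3, 0.8, 0.03, -0.034, 0, 0, 0, -6.3, 0.8, 0.026, -0.03, 0, 0, 0, -6.3, 0.8],
)

```text
time_s: 6.02
ee_pos: [0.5363, -0.3498, 0.1169]
eef_rot: [0.976, 1.57, -0.637]
force: [0.6, 0.4, -0.5]
grip_width: 0.0467
```

Call:
jog_arm(
  rows=[0.01, -0.014, 0, 0, 0, -6, 0.8, 0, 0, -0.01, 0, 0, 0, 0.8, 0, 0, -0.01, 0, 0, 0, 0.8, 0, 0, 0, 0, 0, 0, 0.8, 0, 0, 0, 0, 0, 0, 0.8],
)

```text
time_s: 6.43
ee_pos: [0.5444, -0.3612, 0.0955]
eef_rot: [-2.086, 1.569, 2.488]
force: [0.5, -0.4, -1.1]
grip_width: 0.047
```

```bash
python3 snap.py 6; python3 - <<'E'
from station import ctrl
from scipy.spatial.transform import Rotation as R
import numpy as np
from h import *
o=ctrl.get_obs();M=R.from_euler('xyz',o["eef_rot"]).as_matrix();print(o["ee_pos"],M.round(4),np.degrees(np.arctan2(M[1,1],M[0,1])),o["grip_width"])
p,d=ctrl.camera("scene");np.savez("pics/scene6.npz",p=p,d=d)
im=cv2.resize(p[120:290,240:440],None,fx=3.5,fy=3.5,interpolation=cv2.INTER_CUBIC);cv2.imwrite("pics/sce6.png",im[:,:,::-1])
E
```

```text
6.4833 [ 0.5448 -0.3615  0.0964] [ 0.5551 -0.2844  0.2753]
[ 0.54478076 -0.36152472  0.09638504] [[-5.000e-04  9.903e-01 -1.386e-01]
 [ 4.000e-04 -1.386e-01 -9.903e-01]
 [-1.000e+00 -6.000e-04 -3.000e-04]] -7.966894818218448 0.046558954134969424
```

View pics/wrist6.png

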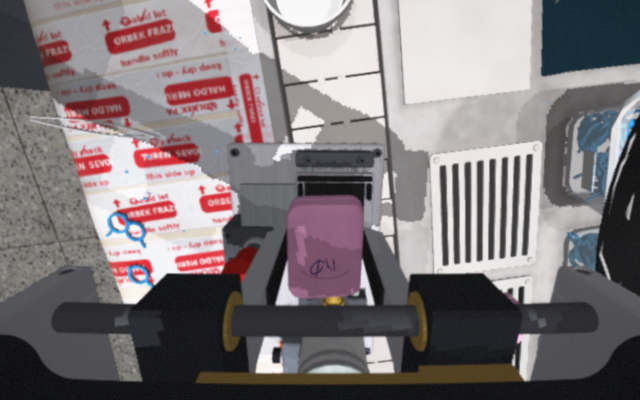

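View pics/sce6.png

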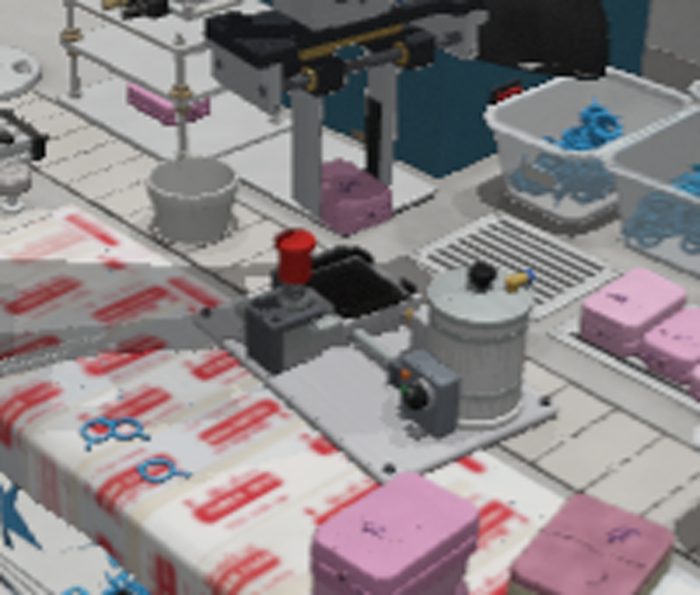

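```bash
python3 - <<'E'
from h import *
from mould import mould
p,d=load("wrist","6");m=np.load("pics/wrist6_m.npy",allow_pickle=True).item()
print(dep(m,[[325,240],[325,220],[325,265]],d))
hsv=cv2.cvtColor(p,cv2.COLOR_RGB2HSV)
k=cv2.inRange(hsv,(140,30,70),(172,255,255));k[:190]=0;k[300:]=0;k[:,:280]=0;k[:,370:]=0
c=max(cv2.findContours(k,0,1)[0],key=cv2.contourArea).reshape(-1,2);print(c.min(0),c.max(0))
for z in (.112,.115):
    w=plane(m,c,z)[:,:2]*1000;print(cv2.minAreaRect(w.astype(np.float32)))
    for row in (205,296):
        s=c[abs(c[:,1]-row)<20]
E
```

```text
[[ 0.54560783 -0.35262215  0.1124786 ]
 [ 0.54737426 -0.33994334  0.11346433]
 [ 0.54347351 -0.36793713  0.11407117]]
[287 195] [363 299]
((544.337158203125, -358.9863586425781), (68.01058959960938, 44.92176818847656), 81.07174682617188)
((544.5343627929688, -357.61639404296875), (66.76101684570312, 44.096351623535156), 81.07168579101562)
```

Call:
jog_arm(
  rows=[0.003, -0.004, -0.01, 0, 0, 0, 0.8, 0.003, -0.003, -0.015, 0, 0, 0, 0.8, 0, 0, -0.01, 0, 0, 0, 0.8, 0, 0, 0, 0, 0, 0, 0.8, 0, 0, 0, 0, 0, 0, 0.8],
)

```text
time_s: 6.95
ee_pos: [0.5509, -0.3691, 0.0607]
eef_rot: [-2.088, 1.57, 2.484]
force: [0.2, 0.5, -0.8]
grip_width: 0.0464
```

```bash
python3 snap.py 7; python3 - <<'E'
from h import *
im=cv2.imread("pics/wrist7.png")[120:320,200:440];cv2.imwrite("pics/w7c.png",cv2.resize(im,None,fx=3,fy=3,interpolation=cv2.INTER_CUBIC))
E
```

```text
7.0 [ 0.5512 -0.3693  0.0615] [ 0.5616 -0.2922  0.2404]
```

View pics/w7c.png

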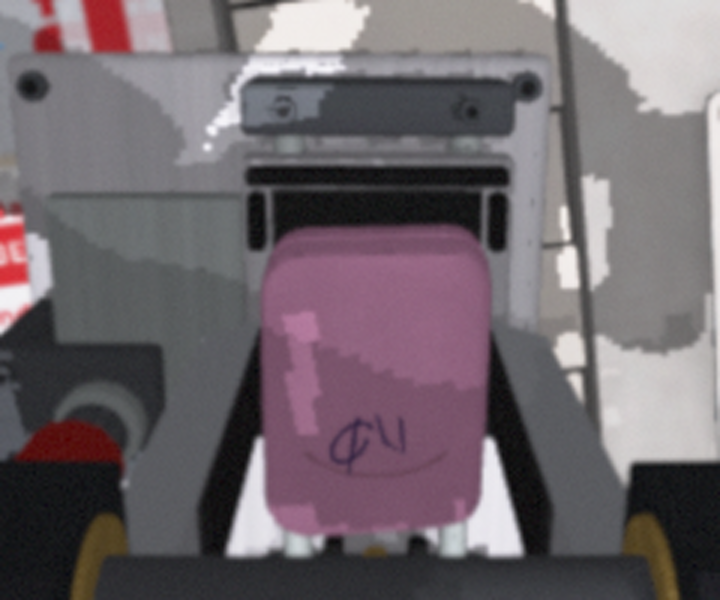

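```bash
python3 - <<'E'
from h import *
m=np.load("pics/wrist7_m.npy",allow_pickle=True).item()
cr=lambda x,y:(200+x/3,120+y/3)
for n,a,z in (("Lin",(266,220),.037),("Rin",(488,220),.037),("Lbeg",(257,249),.037),("Rbeg",(497,249),.037),("back L",(248,185),.037),("back R",(509,185),.037),("backtop L",(248,168),.037),("backtop R",(509,168),.037),("screwL",(33,86),.014),("screwR",(527,86),.014)):
    print(n,plane(m,[cr(*a)],z)[0].round(4)*1000)
E
```

```text
Lin [ 529.3 -338.8   37. ]
Rin [ 581.  -346.1   37. ]
Lbeg [ 526.  -345.5   37. ]
Rbeg [ 582.4 -353.5   37. ]
back L [ 526.6 -329.9   37. ]
back R [ 586.8 -338.5   37. ]
backtop L [ 527.3 -326.    37. ]
backtop R [ 587.2 -334.5   37. ]
screwL [ 473.1 -301.3   14. ]
screwR [ 596.7 -319.    14. ]
```

Call:
jog_arm(
  rows=[0, 0, -0.01, 0, 0, 0, 0.8, 0, 0, -0.01, 0, 0, 0, 0.8, 0, 0, -0.003, 0, 0, 0, 0.8, 0, 0, 0, 0, 0, 0, 0.8, 0, 0, 0, 0, 0, 0, 0.8],
)

```text
time_s: 7.42
ee_pos: [0.5511, -0.3693, 0.038]
eef_rot: [-2.025, 1.57, 2.547]
force: [-0.5, 0.2, -0.8]
grip_width: 0.0465
```

Call:
jog_arm(
  rows=[0, 0, -0.001, 0, 0, 0, 0.8, 0, 0, -0.001, 0, 0, 0, 0.8, 0, 0, 0, 0, 0, 0, 0.8],
)

```text
time_s: 7.67
ee_pos: [0.5512, -0.3694, 0.0363]
eef_rot: [1.176, 1.571, -0.536]
force: [-1.9, 0.8, -0.1]
grip_width: 0.0467
```

Call:
jog_arm(
  rows=[0, 0, -0.001, 0, 0, 0, 0.8, 0, 0, 0, 0, 0, 0, 0.8, 0, 0, 0, 0, 0, 0, 0.8],
)

```text
time_s: 7.92
ee_pos: [0.5512, -0.3694, 0.0353]
eef_rot: [1.14, 1.571, -0.572]
force: [-0.1, -0.0, -0.2]
grip_width: 0.0469
```

```bash
python3 snap.py 8; python3 - <<'E'
from h import *
im=cv2.imread("pics/wrist8.png")[120:320,200:440];cv2.imwrite("pics/w8c.png",cv2.resize(im,None,fx=3,fy=3,interpolation=cv2.INTER_CUBIC))
from station import ctrl
print(ctrl.get_obs()["force"],ctrl.get_obs()["ee_pos"])
E
```

```text
7.9667 [ 0.5512 -0.3694  0.0353] [ 0.5617 -0.2923  0.215 ]
[0.70170243 0.29443672 0.25009917] [ 0.55119142 -0.36936477  0.03529343]
```

View pics/w8c.png

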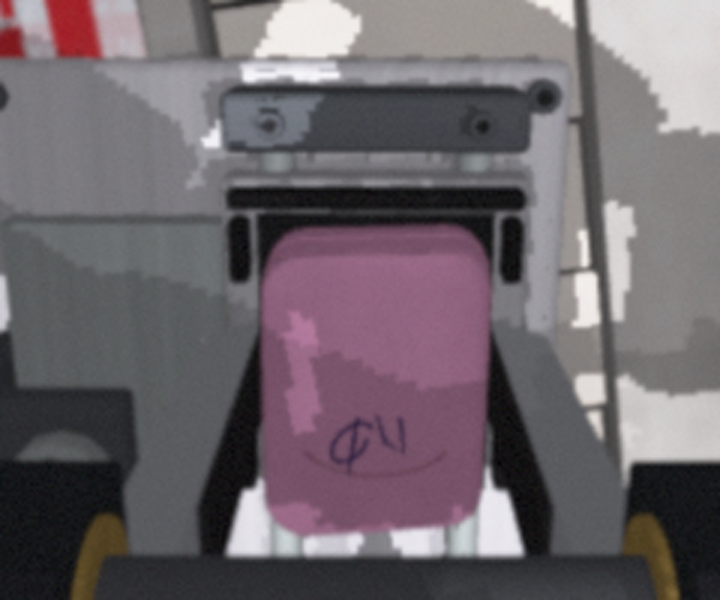

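Call:
jog_arm(
  rows=[0, 0, -0.001, 0, 0, 0, 0.8, 0, 0, 0, 0, 0, 0, 0.8, 0, 0, 0, 0, 0, 0, 0.8],
)

```text
time_s: 8.22
ee_pos: [0.5513, -0.3695, 0.0352]
eef_rot: [0.867, 1.57, -0.845]
force: [-4.4, 2.6, 8.8]
grip_width: 0.0463
```

Call:
jog_arm(
  rows=[0, 0, -0.001, 0, 0, 0, 0.8, 0, 0, 0, 0, 0, 0, 0.8, 0, 0, 0, 0, 0, 0, 0.8],
)

```text
time_s: 8.47
ee_pos: [0.5513, -0.3696, 0.0351]
eef_rot: [0.766, 1.57, -0.946]
force: [-7.4, 4.8, 15.6]
grip_width: 0.0469
```

Call:
jog_arm(
  rows=[0, 0, 0.0015, 0, 0, 0, 0.8, 0, 0, 0, 0, 0, 0, 0.42, 0, 0, 0, 0, 0, 0, 0.36, 0, 0, 0, 0, 0, 0, 0.34, 0, 0, 0, 0, 0, 0, 0.34],
)

```text
time_s: 8.88
ee_pos: [0.5511, -0.3693, 0.0345]
eef_rot: [-2.155, 1.57, 2.417]
force: [-0.0, 1.4, 0.3]
grip_width: 0.0621
```

Call:
jog_arm(
  rows=[0, 0, 0.01, 0, 0, 0, 0.34, 0, 0, 0.02, 0, 0, 0, 0.34, 0, 0, 0.03, 0, 0, 0, 0.34, 0, 0, 0.03, 0, 0, 0, 0.34, 0, 0, 0, 0, 0, 0, 0.34, 0, 0, 0, 0, 0, 0, 0.34],
)

```text
time_s: 9.38
ee_pos: [0.5518, -0.3698, 0.1271]
eef_rot: [1.067, 1.567, -0.644]
force: [0.5, -0.7, -0.8]
grip_width: 0.0619
```

```bash
python3 snap.py 9; python3 - <<'E'
from h import *
im=cv2.imread("pics/wrist9.png")[120:320,200:440];cv2.imwrite("pics/w9c.png",cv2.resize(im,None,fx=3,fy=3,interpolation=cv2.INTER_CUBIC))
E
```

```text
9.4333 [ 0.5512 -0.3693  0.1252] [ 0.5618 -0.2924  0.3067]
```

View pics/w9c.png

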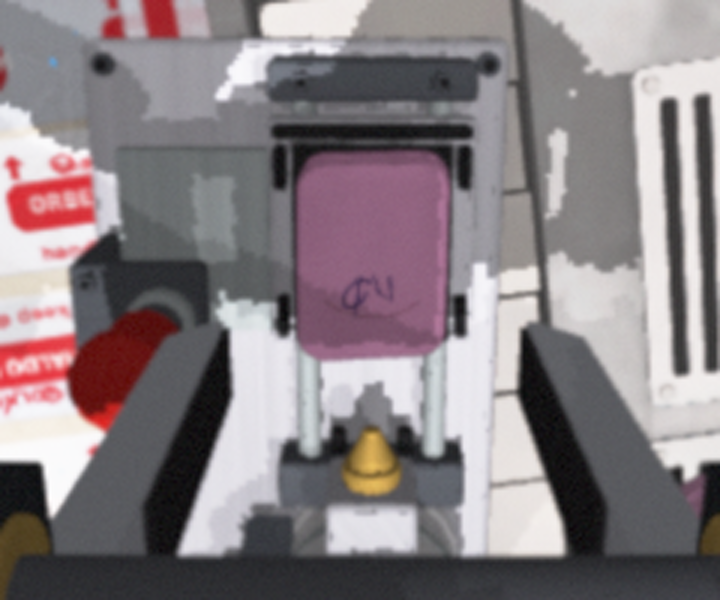

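Call:
jog_arm(
  rows=[-0.016, -0.002, 0.005, 0, 0, 0, 0.45, -0.025, -0.003, 0, 0, 0, 0, 0.45, -0.025, -0.003, 0, 0, 0, 0, 0.45, 0, 0, 0, 0, 0, 0, 0.45, 0, 0, 0, 0, 0, 0, 0.45],
)

```text
time_s: 9.85
ee_pos: [0.4842, -0.3774, 0.1289]
eef_rot: [-2.155, 1.569, 2.415]
force: [1.1, 0.8, 0.4]
grip_width: 0.0518
```

```bash
python3 snap.py 10; python3 - <<'E'
from h import *
p,d=load("wrist","9");m=np.load("pics/wrist9_m.npy",allow_pickle=True).item()
hsv=cv2.cvtColor(p,cv2.COLOR_RGB2HSV)
k=cv2.inRange(hsv,(140,30,70),(172,255,255));k[:165]=0;k[245:]=0;k[:,:290]=0;k[:,355:]=0
c=max(cv2.findContours(k,0,1)[0],key=cv2.contourArea).reshape(-1,2)
w=plane(m,c,.0535)[:,:2]*1000;print(cv2.minAreaRect(w.astype(np.float32)))
a=np.radians(-8.1);R=np.array([[np.cos(a),-np.sin(a)],[np.sin(a),np.cos(a)]])
n=(w-[551.6,-367.8])@R;print(n.min(0),n.max(0))
E
```

```text
9.9 [ 0.485  -0.3772  0.129 ] [ 0.4951 -0.3005  0.3087]
((551.3392333984375, -366.6233825683594), (63.973079681396484, 46.082794189453125), 81.70895385742188)
[-23.52644287 -30.81982816] [22.6799998  33.06420005]
```

View pics/wrist10.png

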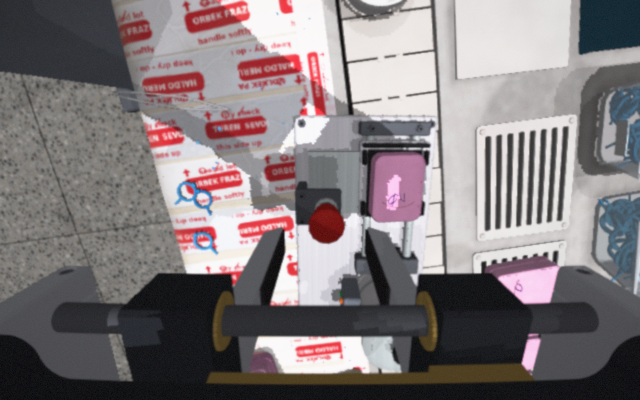

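```bash
python3 - <<'E' 2>/dev/null | tail -3
from inj import *
e=redc("10",(300,350,195,250));print(e)
m=W(10);print(plane(m,[e[0]],.1),tri(m4,[e4[0]],m,[e[0]]),tri(m2,[e2[0]],m,[e[0]]))
E
python3 - <<'E'
import cv2
im=cv2.imread("pics/wrist10.png")[180:260,280:370];cv2.imwrite("pics/w10c.png",cv2.resize(im,None,fx=6,fy=6,interpolation=cv2.INTER_CUBIC))
E
```

```text
nest bl [[ 525.77766185 -336.34510903   31.        ]]
((325.9351501464844, 223.24461364746094), (32.699005126953125, 36.75871276855469), 176.5630645751953)
[[ 0.48532782 -0.37476023  0.1       ]] (array([ 0.48501567, -0.37765293,  0.09197001]), np.float64(0.00014508355823798956)) (array([ 0.48509276, -0.37671023,  0.09517869]), np.float64(0.00044347998945966127))
```

View pics/w10c.png

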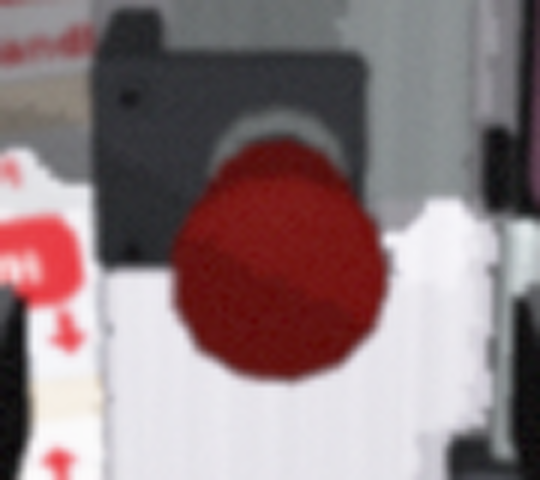

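Call:
jog_arm(
  rows=[0, 0, -0.015, 0, 0, 0, 0.45, 0, 0, -0.02, 0, 0, 0, 0.45, 0, 0, -0.02, 0, 0, 0, 0.45, 0, 0, -0.011, 0, 0, 0, 0.45, 0, 0, 0, 0, 0, 0, 0.45, 0, 0, 0, 0, 0, 0, 0.45],
  squeeze=40,
)

```text
time_s: 10.4
ee_pos: [0.4855, -0.3771, 0.0635]
eef_rot: [-2.185, 1.57, 2.387]
force: [-0.6, -0.8, 0.5]
grip_width: 0.0516
```

Call:
jog_arm(
  rows=[0, 0, 0, 0, 0, 0, 0.6, 0, 0, 0, 0, 0, 0, 0.7, 0, 0, 0, 0, 0, 0, 0.8, 0, 0, 0, 0, 0, 0, 0.95, 0, 0, 0, 0, 0, 0, 0.95, 0, 0, 0, 0, 0, 0, 0.95],
)

```text
time_s: 10.9
ee_pos: [0.4854, -0.3775, 0.0643]
eef_rot: [0.999, 1.57, -0.713]
force: [-0.5, -0.1, 3.7]
grip_width: 0.026
```

Call:
jog_arm(
  rows=[0, 0, 0, 0, 0, 0, 0.95, 0, 0, 0, 0, 0, 0, 0.95, 0, 0, 0, 0, 0, 0, 0.95],
)

```text
time_s: 11.15
ee_pos: [0.4854, -0.3776, 0.0643]
eef_rot: [0.97, 1.57, -0.742]
force: [-0.4, 0.2, 5.7]
grip_width: 0.0261
```

```bash
python3 - <<'E'
from h import *
from station import ctrl
p,d=ctrl.camera("scene");im=cv2.resize(p[140:270,270:420],None,fx=5,fy=4.5,interpolation=cv2.INTER_CUBIC);cv2.imwrite("pics/sce11.png",im[:,:,::-1])
E
```

```text
(no output)
```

View pics/sce11.png

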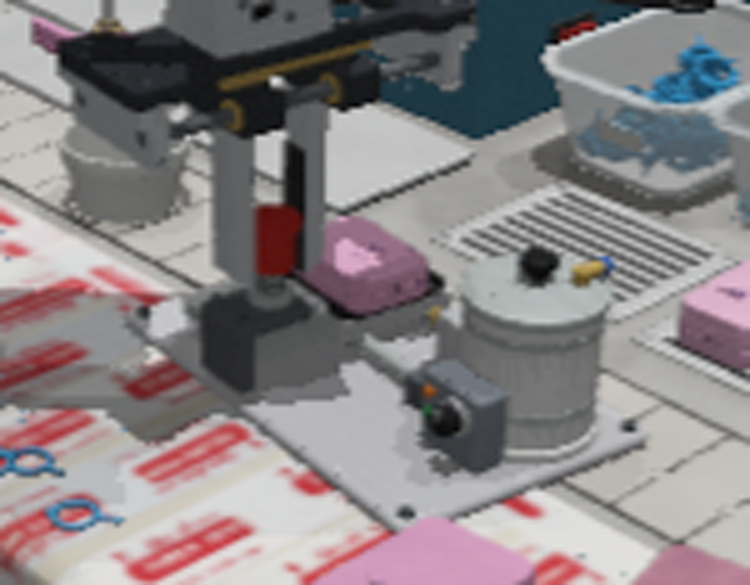

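Call:
jog_arm(
  rows=[0, 0, 0.002, 0, 0, 0, 0.95, 0, 0, 0.002, 0, 0, 0, 0.95, 0, 0, 0.002, 0, 0, 0, 0.95, 0, 0, 0, 0, 0, 0, 0.95],
)

```text
time_s: 11.53
ee_pos: [0.4851, -0.3773, 0.0695]
eef_rot: [-2.239, 1.57, 2.333]
force: [3.6, -2.2, -6.0]
grip_width: 0.0261
```

Call:
jog_arm(
  rows=[0, 0, 0.003, 0, 0, 0, 0.95, 0, 0, 0.003, 0, 0, 0, 0.95, 0, 0, 0.002, 0, 0, 0, 0.95, 0, 0, 0.001, 0, 0, 0, 0.95, 0, 0, 0, 0, 0, 0, 0.95],
)

```text
time_s: 11.95
ee_pos: [0.4851, -0.3772, 0.0786]
eef_rot: [-2.264, 1.57, 2.307]
force: [3.4, -1.5, -10.2]
grip_width: 0.0257
```

Call:
jog_arm(
  rows=[0, 0, 0.001, 0, 0, 0, 0.95, 0, 0, 0, 0, 0, 0, 0.95, 0, 0, 0, 0, 0, 0, 0.95],
)

```text
time_s: 12.2
ee_pos: [0.4851, -0.3772, 0.0795]
eef_rot: [-2.22, 1.57, 2.352]
force: [4.8, -2.2, -10.4]
grip_width: 0.0259
```

Call:
jog_arm(
  rows=[0, 0, 0.001, 0, 0, 0, 0.95, 0, 0, 0, 0, 0, 0, 0.95, 0, 0, 0, 0, 0, 0, 0.95],
)

```text
time_s: 12.45
ee_pos: [0.4851, -0.3773, 0.0806]
eef_rot: [-2.229, 1.57, 2.343]
force: [2.0, -1.5, -11.3]
grip_width: 0.026
```

```bash
python3 snap.py 12; python3 - <<'E'
from h import *
from station import ctrl
p,d=ctrl.camera("scene");im=cv2.resize(p[140:270,270:420],None,fx=5,fy=4.5,interpolation=cv2.INTER_CUBIC);cv2.imwrite("pics/sce12.png",im[:,:,::-1])
print(ctrl.get_obs()["force"],ctrl.get_obs()["ee_pos"])
E
```

```text
12.5 [ 0.4851 -0.3773  0.0806] [ 0.4957 -0.3003  0.2603]
[  2.86683926  -1.48513086 -11.02345349] [ 0.48510064 -0.37725171  0.08061188]
```

View pics/sce12.png

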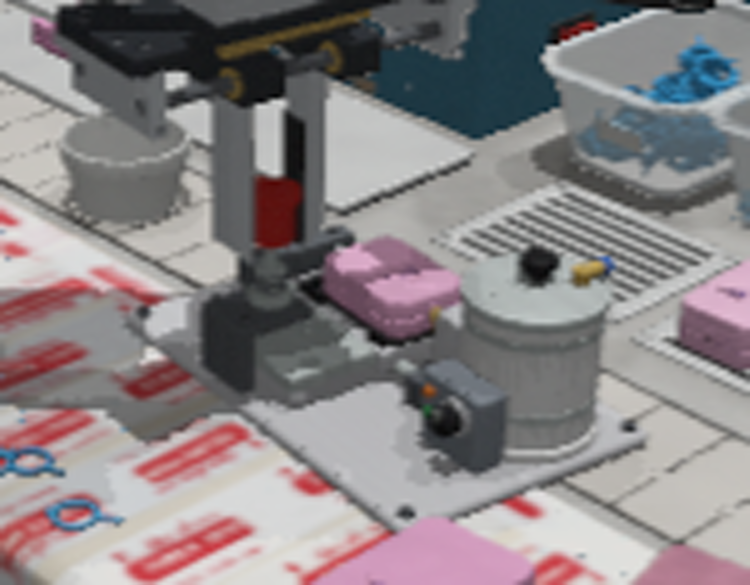

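View pics/wrist12.png

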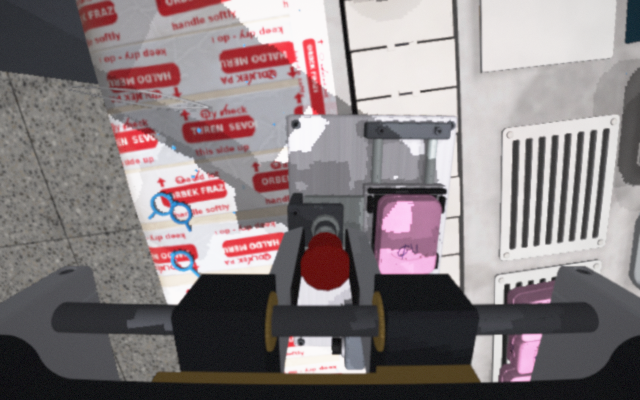

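```bash
python3 - <<'E'
from h import *
from station import ctrl
for k,q in (("10",[(326,222),(326,228),(330,225)]),("12",[(323,255),(326,265),(320,262)])):
    p,d=load("wrist",k);m=np.load(f"pics/wrist{k}_m.npy",allow_pickle=True).item();print(k,dep(m,q,d).round(4).tolist())
p,d=load("wrist","12")
m=np.load("pics/wrist12_m.npy",allow_pickle=True).item()
hsv=cv2.cvtColor(p,cv2.COLOR_RGB2HSV)
c=cv2.inRange(hsv,(140,30,70),(172,255,255));c[:180]=0;c[285:]=0;c[:,:370]=0;c[:,450:]=0
c=max(cv2.findContours(c,0,1)[0],key=cv2.contourArea).reshape(-1,2)
w=plane(m,c,.0535)[:,:2]*1000
a=np.radians(-8.1);R=np.array([[np.cos(a),-np.sin(a)],[np.sin(a),np.cos(a)]])
n=(w-[551.6,-367.8])@R;print(cv2.minAreaRect(w.astype(np.float32)),n.min(0),n.max(0))
cr=lambda *x:x
print("mould z",dep(m,[(405,230),(395,215),(410,260)],d)[:,2])
# carriage back fence
im=p[170:290,350:460];cv2.imwrite("pics/w12c.png",cv2.resize(im,None,fx=5,fy=5,interpolation=cv2.INTER_CUBIC)[:,:,::-1])
E
```

```text
10 [[0.4855, -0.374, 0.0993], [0.4849, -0.378, 0.1012], [0.4882, -0.3762, 0.101]]
12 [[0.4851, -0.3692, 0.1161], [0.4858, -0.3755, 0.1156], [0.4829, -0.3734, 0.1153]]
((545.2218627929688, -392.3235778808594), (64.29418182373047, 48.66461181640625), 81.57366180419922) [-27.26314516 -57.43663073] [21.43424819  6.88964894]
mould z [0.05319452 0.0527838  0.05356144]
```

View pics/w12c.png

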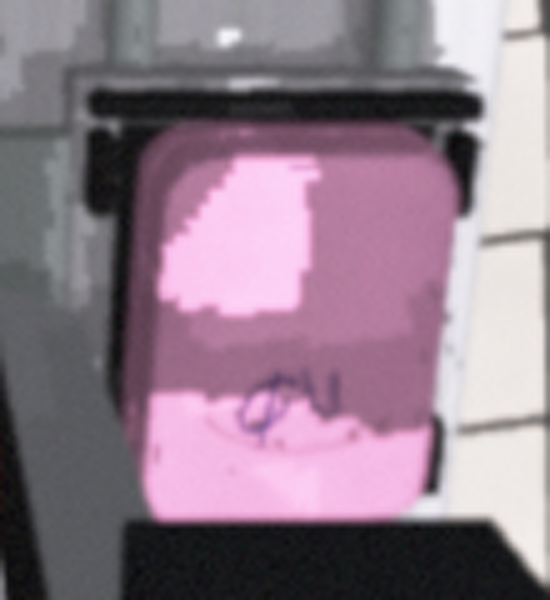

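Call:
jog_arm(
  rows=[0, 0, 0, 0, 0, 0, 0.95, 0, 0, 0, 0, 0, 0, 0.95, 0, 0, 0, 0, 0, 0, 0.95, 0, 0, 0, 0, 0, 0, 0.95, 0, 0, 0, 0, 0, 0, 0.95, 0, 0, 0, 0, 0, 0, 0.95, 0, 0, 0, 0, 0, 0, 0.95, 0, 0, 0, 0, 0, 0, 0.95],
)

```text
time_s: 13.22
ee_pos: [0.4851, -0.3773, 0.0807]
eef_rot: [-1.977, 1.571, 2.595]
force: [3.4, -0.6, -12.4]
grip_width: 0.026
```

```bash
python3 snap.py 13; python3 - <<'E'
from h import *
p,d=load("wrist","13");m=np.load("pics/wrist13_m.npy",allow_pickle=True).item();print(dep(m,[(323,255),(326,265),(320,262)],d).round(4).tolist())
a=np.radians(-8.1);R=np.array([[np.cos(a),-np.sin(a)],[np.sin(a),np.cos(a)]])
f=plane(m,[(350+90/5,170+118/5),(350+480/5,170+118/5)],.037)[:,:2]*1000
print("fence inner in nest frame",((f-[551.6,-367.8])@R).round(1))
E
```

```text
13.2667 [ 0.4851 -0.3773  0.0806] [ 0.4957 -0.3003  0.2603]
[[0.4851, -0.3691, 0.1163], [0.4859, -0.3749, 0.1167], [0.483, -0.373, 0.1161]]
fence inner in nest frame [[-31.1   3. ]
 [ 29.9   3. ]]
```

```bash
python3 -c "
from station import ctrl
print(ctrl.hand_in())"
```

```text
the job is handed in; nothing more can be done
None
```

I set the mould flat in the latched nest with its sprue mouth towards the nozzle and let go of it. I then pulled the red knob up and handed in still holding it. The run took about 13 s, and `hand_in` reports no verdict.

**Last checks:**
- **Plunger:** the knob cap rose 15–16 mm by depth reading and about 16 mm by the arm's height. It held there for 0.8 s with no creep, at about 11–12 N of downward pull, against 10 N stated at the stop.
- **Carriage:** it ran forward about 31 mm, measured at its back fence.
- **Mould:** it lies flat with its top at 53 mm and sits square against the nozzle. It was within about 1 mm of nest centre before release. I did not measure the nozzle contact force directly.
- **Bystanders:** the arm never came near the talc pot, opened mould half or tweezers.

**Disagreements:**
- The jaws settled at 26 mm on the knob, between the 22 mm barrel and the 28 mm cap. They therefore hold the knob at the cap as well, and I saw no slip.
- The nozzle-tip position from colour differed by about 2–3 mm from the position implied by the knob and the nest fences. I relied on the knob and fences.

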